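# Fit a slide-in hook to the workshop tool rail and hang the caddy on it

## Robot

A 6-joint arm with a two-finger parallel gripper is mounted at the origin on the work surface. World frame = base frame: x ahead of the robot, y to its left, z up, the work surface at z = 0. Lengths are in m, angles in rad, forces in N, time in s.
With the tool pointing down it reaches from about 0.3 to 0.875 m from the base axis. Payload 6.4 kg.
Tool frame: the origin (TCP) lies between the finger pads; the fingertips stand 25 mm ahead of it and the grasp point (between the pads) lies 6 mm ahead of it; z points along the fingers, y is the line along which they close (so a half turn about z gives the same grasp; the last joint's range is limited). The gripper opens to 85 mm and grips with 20 to 120 N. Pads are 22 mm wide; open, the fingers measure 114 mm over their backs; the gripper's body (76 mm by 85 mm) begins 54 mm behind the grasp point. The pads swing forward as they close: fully open they stand 13 mm farther back than shut.
Start: joints at [-1.316, 0.181, 1.607, -0, 1.354, -0.206], TCP at [0.256, -0.515, 0.256] pointing down, gripper open.
Joint ranges: [-2.99, 2.99], [-0.89, 2.07], [0.3, 2.58], [-1.14, 4.28], [0, 2.63], [-3.12, 3.12]. Speed limits (rad/s): [2.57, 2.57, 3.01, 3.14, 3.14, 3.14].

## Interface

Orientations are given as a unit quaternion [w, x, y, z].
In Python, from bench import ctrl gives the robot as it stands.
- The arm moves only by the tool servo_tool, never from a script. Its argument "series" is text: rows parted by semicolons, each of 7 numbers parted by spaces: the gripper command: -1 is fully open, 1 is shut, values between are in proportion, then the shift along the tool's x, y, z in m, then the turn, a rotation vector about the tool's x, y, z in degrees. A call has 1 to 12 rows; each row is the pose to reach, as a shift and turn from the pose commanded when the call began, along the tool's axes at that moment; what a row does not reach only later rows make up. A row lasts 1/12 s, in which the tool goes at most 41.7 mm and 7.16 degrees, less where a joint would pass 70% of its speed; a pose out of reach is approached as far as the arm can. A call with a gripper value outside its range is refused whole. The fingers move at their own pace and stop on an object; the grip force is fixed at half the most. Time passes only in rows, so rows that repeat a pose let the fingers close. It gives the time, the measured TCP pose, the force, the opening and the grip force at its end, in the units of the state.
- ctrl.get_obs(): the state, without advancing time (a new reading comes with each control period).
- ctrl.camera(name): name is "scene" or "side" or "wrist"; returns a dict with "img" (480x640x3 uint8, red, green, blue), "z_map" (480x640 float32, m along the optical axis (not along the pixel's ray), 0 where there is no reading), "fovy" (degrees; the focal length in pixels is half the picture's height over the tangent of half this angle, whatever the lens; pixels are square), "cx", "cy" (the principal point, pixels), "extrinsics" (4x4, takes a point from camera to world coordinates); the wrist camera has in their place "T_tool_cam" (4x4, takes a point from camera to tool coordinates, whose origin is the TCP and whose axes are the flange's). Camera axes: x right, y down, z forward; pixel columns grow to the right and rows downward; lengths in m; the calibration is good to about 2 mm. The wrist camera is an equidistant fisheye: a pixel r from the principal point sees the ray r / f radians off the axis. A picture is of the moment at which its call begins: read the wrist's pose just before it.
- ctrl.hand_in(): hands the job in; it is judged then, once.
The state is a dict: "time_s": time; "q": joint angles; "dq": joint speeds; "joint_efforts": joint torques, N m; "eef_pos": TCP position; "eef_rot": TCP orientation; "wrist_force": force on the tool from outside, world axes, zero at the start; "torque": the same for the moment, N m; "opening": opening from 0.0 (shut) to 1.0 (fully open); "grasp_force": force on a finger pad.
Only numpy, scipy, OpenCV 4.12 (cv2) and the standard library are available. Lean on these libraries where they do the work, as an engineer would, in place of code of your own. Each camera call takes 0.05 s, during which the arm holds its last target. There are 200 camera calls.

## Task

Fit the spare double hook to the tool rail: bring it in at the rail's open right-hand end and slide it along until it stands up against the hook that is already there, without shoving that one along. Then lift the parts caddy by its bar handle and hang it on the hook you have just fitted, keeping it upright so nothing spills. Leave the spray can, the tube offcut and the grinder where they are.

Things in the scene. Friction and masses are not known exactly. Their poses are not given: they have to be found in the camera images.
- rail_mouth (a point): Open end of the rail, at the robot's right (-y): middle of the slot, in the plane of the front face. Axes: y along the rail, into it; -x out of the front face, to the robot; z up. Fitted, the spare hook's stem point lies at x = -34, z = +30 mm here; its carriage (half length 55 mm) is wholly in at y = 55 mm or more.
- rail: Level 440 mm strut channel, 41 x 41 mm, centre line 235 mm above the bench, on two green posts behind it. Slot in the front face 22 mm high; inside 36 mm high, 9.5 to 38.5 mm behind the face. The slot's lips let nothing in from the front; the left (+y) end has a black cap. Turned up to 0.15 rad from square. Origin on the bench under mid-rail, in the plane of the front face.
- spare_stem (a point): Where to hold the loose spare hook: its upright steel stem, 40 mm wide (y), 12 mm thick (x), flat-sided; this point is at mid-width, 14 mm below the stem's top, 46.8 mm above the hook's underside. Axes: y along its carriage, -x along its prongs, z up. The hook stands upright on the bench as it goes in the rail. About 0.35 kg.
- spare_hook: The whole spare hook, same axes. White nylon carriage 110 mm (y) x 25 x 33.6 mm, round-nosed, centred 24 mm behind (+x) and 17 mm above this origin, which is on the underside; a neck 14 mm high joins it to the stem, 34 mm in front. In the rail it has 1.2 mm play up and down, 2 mm in and out each way, slides easily and nods 0.15 rad forward when let go.
- spare_seat (a point): On the spare hook, same axes: where the centre of a 10 mm bar lies when laid across both prongs, near their ends; 72 mm in front of and 21 mm below the stem point. Prongs 9 mm thick at y = -26 and +26 mm, rising 8.5 degrees, from the stem to upturned ends 22 mm in front of this point; the ends reach 20 mm above it.
- parked_stem (a point): Same stem point and axes on the like hook (level prongs) already on the rail. With the two carriages touching, the stem points are 110 mm apart along the rail, the spare one on the -y side. Friction holds this hook until pushed with about 20 N. A club hammer hangs on it: head 84 mm wide (y), 36 mm deep, centred 72 mm in front, top 7 mm above this point; handle 196 mm down.
- caddy_handle (a point): Middle of the caddy's round steel bar handle, 10 mm thick, 92 mm long along the caddy's y, 167 mm above its underside; between two upright straps 3 mm thick, 20 mm wide (86 mm free between them). Turned half round the caddy is the same.
- caddy: The parts caddy, standing on the bench: open grey sheet-metal tray 110 mm (x) by 92 mm (y) by 60 mm high, brass and copper nozzles in it, bar handle above. Origin at the centre of its underside, z up. About 0.5 kg.
- spray_can: Bystander: standing spray can, 64 mm diameter, 190 mm high, on the left beyond the rail end; origin at its base.
- tube_offcut: Bystander: blue square steel tube, 160 mm long along its x, 40 x 40 mm, lying on the bench on the right; origin at the centre of its underside.
- grinder: Bystander: angle grinder lying on the bench at the front left, about 280 mm long along its x, 75 mm high; origin on the bench under its middle.
Mind the look-alikes: they are no part of the job. Of the things like the caddy, leave any that is blue; of the rest the smaller one is meant.

How it is judged:
On the way, in this order (a step that is already met when the one before it is completed fails the run):
1. the spare hook's carriage has entered the rail at its open end (x of spare_stem in the frame of rail_mouth between -0.046 and -0.024 m and z of spare_stem in the frame of rail_mouth between 0.016 and 0.04 m and angle between the y axis of spare_stem and the y axis of rail_mouth, either way round below 0.1 rad and angle between spare_stem's own z axis and vertical below 0.2 rad and y of spare_stem in the frame of rail_mouth above -0.02 m), for 0.1 s.
2. the spare hook is fully in the rail, up against the parked hook (gap under 8 mm), and let go (x of spare_stem in the frame of rail_mouth between -0.046 and -0.024 m and z of spare_stem in the frame of rail_mouth between 0.016 and 0.04 m and angle between the y axis of spare_stem and the y axis of rail_mouth, either way round below 0.1 rad and angle between spare_stem's own z axis and vertical below 0.2 rad and y of spare_stem in the frame of rail_mouth above 0.06 m and y of spare_stem in the frame of parked_stem between -0.118 and -0.1 m and contact force between spare_hook and the fingers below 0.2 N), for 0.3 s.
3. the caddy hangs by its handle on both prongs of the spare hook (x of caddy_handle in the frame of spare_stem between -0.092 and -0.006 m and y of caddy_handle in the frame of spare_stem between -0.025 and 0.025 m and z of caddy_handle in the frame of spare_stem between -0.04 and -0.01 m and contact force between caddy and spare_hook above 1.5 N and angle between caddy_handle's own z axis and vertical below 0.25 rad and linear speed of caddy below 0.04 m/s), for 0.2 s.
At the end, for the whole second after the job is handed in: The spare hook sits in the rail, its carriage within 8 mm of the parked hook's carriage, and the caddy hangs on its two prongs by the bar handle (handle between stem and upturned ends, within 25 mm of centred, at prong height), upright to 0.25 rad and still (all of step 3 and x of spare_stem in the frame of rail_mouth between -0.046 and -0.024 m and z of spare_stem in the frame of rail_mouth between 0.016 and 0.04 m and angle between the y axis of spare_stem and the y axis of rail_mouth, either way round below 0.1 rad and angle between spare_stem's own z axis and vertical below 0.2 rad and y of spare_stem in the frame of rail_mouth above 0.06 m and y of spare_stem in the frame of parked_stem between -0.118 and -0.1 m); the robot touches nothing.
It fails at once if the parked hook was shoved along the rail by more than 10 mm (distance of parked_stem from where it was at the start of the episode above 0.01 m).
It fails at once if the caddy was tipped by more than 0.5 rad (angle between caddy_handle's own z axis and vertical above 0.5 rad).
It fails at once if the spray can was disturbed (more than 25 mm) (distance of spray_can from where it was at the start of the episode above 0.025 m).
It fails at once if the tube offcut was disturbed (more than 25 mm) (distance of tube_offcut from where it was at the start of the episode above 0.025 m).
It fails at once if the grinder was disturbed (more than 25 mm) (distance of grinder from where it was at the start of the episode above 0.025 m).
It also fails if it takes over 72 s, if anything falls off the work surface, if the arm or the gripper's body presses on something with over 40 N, if the wrist force passes 120 N, or if a joint passes its speed limit or range.

## Working session

There is one attempt and no reset: what is moved stays moved. The work goes in short steps, Python scripts to look and compute and a tool call to move; the robot and the scene stay as the last step left them, time stands still between calls to the robot, and variables do not carry over. Pictures are saved under pics/ and viewed, at most 10 in all, crops included, and the job is handed in when it is done.

Besides the shell and the picture viewer there is one more tool, called after "Emit:" as name(argument=value, ...) on one line, values as JSON. servo_tool: Moves the arm, as the interface text tells. Its arguments: {"type":"object","properties":{"series":{"type":"string"}},"required":["series"]}

```bash
mkdir -p pics
cat > h.py <<'E'
import numpy as np,cv2
from bench import ctrl
from scipy.spatial.transform import Rotation as R
def rot(q): return R.from_quat([q[1],q[2],q[3],q[0]])
def grab(n):
    o=ctrl.get_obs(); c=ctrl.camera(n); np.savez('last_'+n+'.npz',**c); 
    return o,c
def cloud(c,name):
    z=c['z_map']; h,w=z.shape; f=h/2/np.tan(np.radians(c['fovy'])/2)
    u,v=np.meshgrid(np.arange(w),np.arange(h))
    p=np.stack([(u-c['cx'])/f*z,(v-c['cy'])/f*z,z],-1)
    T=c['extrinsics']; P=p@T[:3,:3].T+T[:3,3]; P[z==0]=np.nan
    return P
def save(c,n): cv2.imwrite('pics/'+n+'.png',c['img'][:,:,::-1])
E
python3 - <<'E'
from h import *
for n in('scene','side'):
    o,c=grab(n); save(c,n+'0'); print(n,c['fovy'],c['extrinsics'].round(3).tolist())
print(o)
E
```

```text
scene 57.57565823497281 [[0.806, 0.442, -0.395, 0.964], [0.592, -0.591, 0.548, -0.661], [0.009, -0.675, -0.738, 1.091], [0.0, 0.0, 0.0, 1.0]]
side 51.08742142193144 [[-0.807, -0.373, 0.458, -0.193], [-0.59, 0.491, -0.64, 0.944], [0.014, -0.787, -0.617, 1.032], [0.0, 0.0, 0.0, 1.0]]
{'time_s': 0.05, 'q': array([-1.31631434e+00,  1.81505964e-01,  1.60801295e+00, -2.10156785e-05,
        1.35379989e+00, -2.06272237e-01]), 'dq': array([-0.00074168, -0.00138235, -0.00026888,  0.00054672,  0.00070508,
        0.00047539]), 'joint_efforts': array([ 1.97088099e-03, -4.46254063e+01, -3.52582204e+01, -1.99520277e-04,
        4.16628784e-03,  3.86411585e-06]), 'eef_pos': array([ 0.25555167, -0.51451991,  0.25540145]), 'eef_rot': array([-8.62578262e-04,  9.73579471e-01,  2.28346817e-01, -3.10588104e-05]), 'wrist_force': array([-0.09464639, -1.37915893, -0.64828441]), 'torque': array([-0.01373353,  0.01618976,  0.02277446]), 'grasp_force': 0.0, 'opening': 0.9999759345487345}
```

View pics/scene0.png

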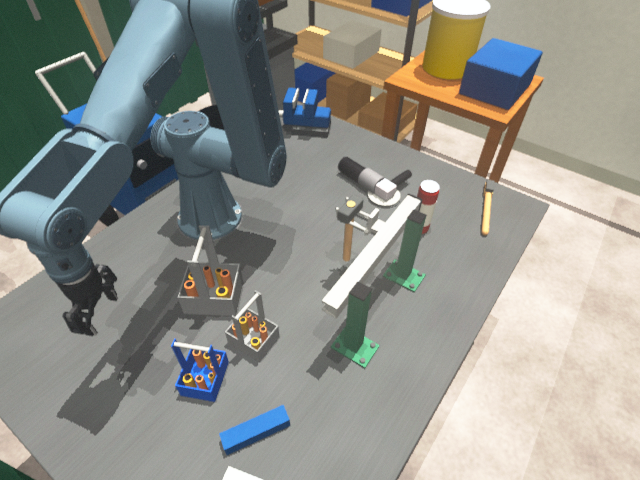

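View pics/side0.png

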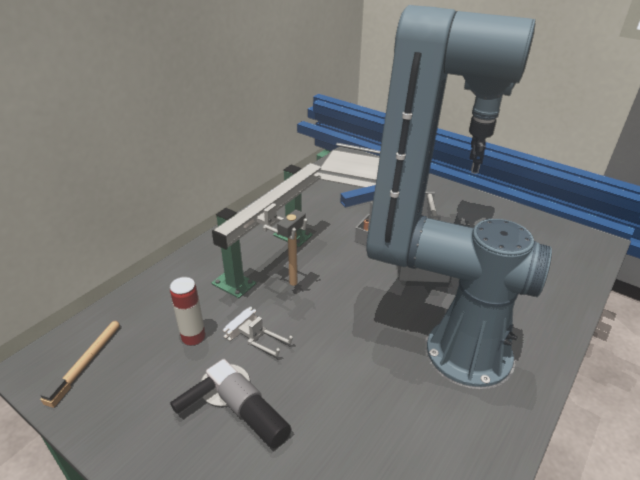

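Candidates for the caddy are large grey at scene (210,285), small grey at (252,330) and blue at (202,370). I choose the small grey one. The only loose hook is at side (255,328), and the parked hook with the hammer is at side (285,222). I'll check both in close crops.

Run:
```python
from h import *
a=dict(np.load('last_scene.npz'));b=dict(np.load('last_side.npz'))
def crop(c,x,y,w,h,s): return cv2.resize(c['img'][y:y+h,x:x+w,::-1],None,fx=s,fy=s,interpolation=cv2.INTER_CUBIC)
cv2.imwrite('pics/c1.png',crop(b,200,150,160,220,2.7) if 0 else np.hstack([crop(b,200,290,110,75,3.6)[:270,:396],crop(a,220,285,70,70,5)[:270,:350]]))
cv2.imwrite('pics/c2.png',crop(b,200,150,140,105,5.7))
P=cloud(a,'scene');Q=cloud(b,'side')
# grid heights in the side view over hook
for nm,C,u0,u1,v0,v1 in(('hook',Q,215,300,300,360),('caddy',P,222,284,288,352)):
    S=C[v0:v1,u0:u1].reshape(-1,3);im=(b if nm=='hook' else a)['img'][v0:v1,u0:u1].reshape(-1,3)
    k=S[:,2]>.012;S=S[k];print(nm,len(S),S.min(0).round(3),S.max(0).round(3))
    for zl in np.arange(.01,.18,.02):
        s=S[(S[:,2]>=zl)&(S[:,2]<zl+.02)]
        if len(s):print(zl.round(3),len(s),s.mean(0).round(3),s.min(0).round(3),s.max(0).round(3))
```

```text
hook 905 [0.376 0.245 0.012] [0.552 0.436 0.065]
0.01 496 [0.482 0.304 0.021] [0.38  0.245 0.012] [0.552 0.354 0.03 ]
0.03 327 [0.505 0.301 0.035] [0.376 0.245 0.03 ] [0.551 0.354 0.05 ]
0.05 82 [0.477 0.303 0.058] [0.458 0.278 0.05 ] [0.486 0.436 0.065]
caddy 2003 [ 0.297 -0.364  0.012] [ 0.514 -0.174  0.175]
0.01 314 [ 0.423 -0.259  0.021] [ 0.297 -0.321  0.012] [ 0.512 -0.174  0.03 ]
0.03 512 [ 0.436 -0.262  0.04 ] [ 0.299 -0.321  0.03 ] [ 0.513 -0.182  0.05 ]
0.05 622 [ 0.442 -0.266  0.058] [ 0.325 -0.364  0.05 ] [ 0.514 -0.197  0.07 ]
0.07 210 [ 0.394 -0.253  0.078] [ 0.31  -0.318  0.07 ] [ 0.497 -0.21   0.09 ]
0.09 49 [ 0.457 -0.273  0.1  ] [ 0.444 -0.317  0.091] [ 0.469 -0.224  0.11 ]
0.11 54 [ 0.456 -0.272  0.12 ] [ 0.441 -0.318  0.11 ] [ 0.469 -0.225  0.13 ]
0.13 48 [ 0.456 -0.272  0.14 ] [ 0.443 -0.318  0.131] [ 0.469 -0.224  0.15 ]
0.15 132 [ 0.457 -0.273  0.165] [ 0.44  -0.318  0.151] [ 0.469 -0.225  0.17 ]
0.17 62 [ 0.456 -0.276  0.172] [ 0.442 -0.318  0.17 ] [ 0.47  -0.225  0.175]
```

View pics/c1.png

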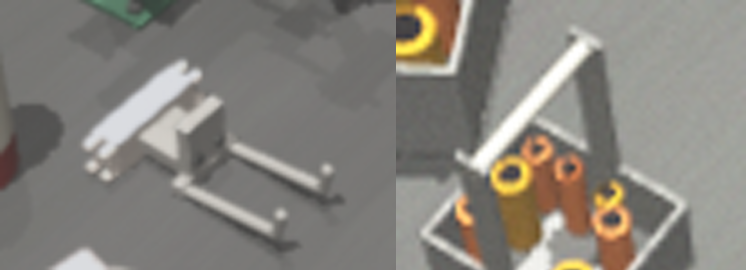

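View pics/c2.png

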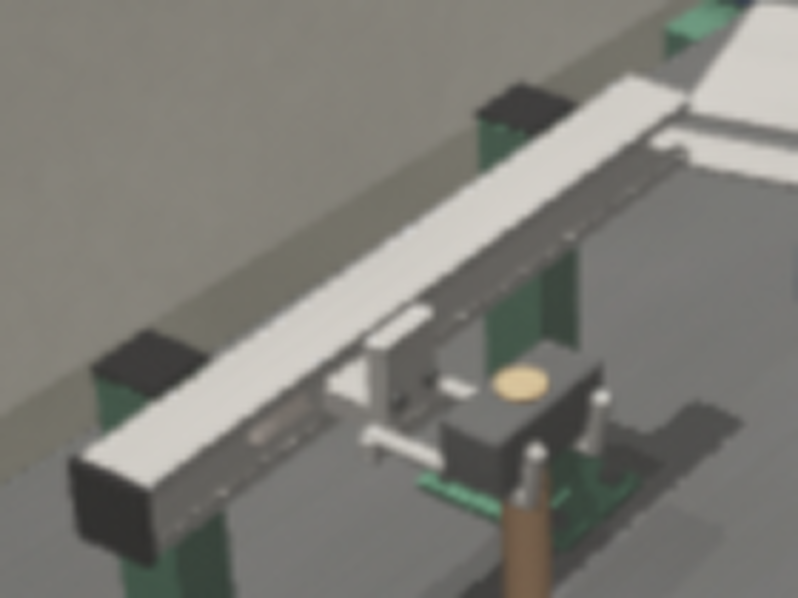

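c1 left shows the loose double hook: white carriage at the back left, stem upright, prongs toward the lower right. c1 right is the small grey caddy with its bar running from lower left to upper right. c2 shows the rail with its open end at the far right and the parked hook with the hammer. Next I fit the poses.

```bash
cat > fit.py <<'E'
from h import *
a=dict(np.load('last_scene.npz'));b=dict(np.load('last_side.npz'))
P=cloud(a,'');Q=cloud(b,'')
def rect(S):
    (c,(w,h),an)=cv2.minAreaRect((S[:,:2]*1000).astype(np.float32))
    return np.round(c,1),round(w,1),round(h,1),round(an,2)
def sel(C,z0,z1,x0,x1,y0,y1):
    S=C.reshape(-1,3); return S[(S[:,2]>z0)&(S[:,2]<z1)&(S[:,0]>x0)&(S[:,0]<x1)&(S[:,1]>y0)&(S[:,1]<y1)]
E
python3 - <<'E'
from fit import *
for n,C in(('scene',P),('side',Q)):
    S=sel(C,.248,.262,.4,.95,-.4,.5)
    print(n,'railtop',len(S),np.median(S[:,2]) if len(S) else 0, rect(S), S[S[:,1].argmin()].round(3),S[S[:,1].argmax()].round(3))
    # robust line: edges per y-bin
    S=sel(C,.2515,.260,.5,.9,-.4,.5)
    for y in np.arange(-.3,.4,.05):
        s=S[(S[:,1]>y)&(S[:,1]<y+.01)]
        if len(s)>2: print(round(y,2),len(s),s[:,0].min().round(4),s[:,0].max().round(4),np.median(s[:,2]).round(4))
    S=sel(C,.265,.285,.5,.9,-.4,.5);print('parked stem top',len(S),S.mean(0),rect(S) if len(S) else 0)
    S=sel(C,.056,.066,.43,.52,.24,.33);print('spare stem top',len(S),S.mean(0).round(4),rect(S) if len(S) else 0)
    S=sel(C,.030,.037,.47,.60,.22,.40);print('carriage top',len(S),S.mean(0).round(4),rect(S) if len(S) else 0)
    S=sel(C,.163,.18,.43,.49,-.34,-.2);print('caddy bar',len(S),S.mean(0).round(4),rect(S) if len(S) else 0)
E
```

```text
scene railtop 2780 0.2540432398635631 (array([594.8,  28.4]), 216.8, 448.5, 2.28) [ 0.633 -0.195  0.251] [0.637 0.255 0.253]
-0.2 21 0.631 0.6693 0.2538
-0.15 82 0.6294 0.7047 0.2544
-0.1 56 0.6269 0.6675 0.2538
-0.05 45 0.6255 0.6664 0.2539
-0.0 49 0.6224 0.6643 0.2538
0.05 68 0.5012 0.6623 0.2543
0.1 46 0.5302 0.6599 0.2545
0.15 62 0.6168 0.6958 0.2541
0.2 38 0.6149 0.6742 0.2543
0.25 12 0.6153 0.6547 0.2546
parked stem top 334 [0.53247915 0.09675917 0.2709196 ] (array([545.9, 100.2]), 92.5, 86.1, 1.3)
spare stem top 0 [nan nan nan] 0
carriage top 0 [nan nan nan] 0
caddy bar 164 [ 0.4562 -0.2716  0.1693] (array([ 455.3, -271.3]), 21.0, 91.8, 5.8)
side railtop 1892 0.2544175955610468 (array([588.6,  32.7]), 220.8, 451.9, 2.2) [ 0.638 -0.191  0.253] [0.606 0.26  0.257]
-0.15 23 0.6241 0.6959 0.2549
-0.1 36 0.6236 0.6968 0.2543
-0.05 27 0.6161 0.6597 0.2542
-0.0 21 0.6163 0.6587 0.2545
0.05 26 0.6171 0.6562 0.2546
0.1 37 0.5749 0.6543 0.2539
0.15 37 0.6115 0.6796 0.2548
0.2 41 0.6083 0.6837 0.254
0.25 39 0.6052 0.6486 0.2553
parked stem top 252 [0.53442539 0.1067827  0.27180838] (array([575.6,  16.4]), 99.5, 293.7, 22.28)
spare stem top 55 [0.4785 0.2985 0.0597] (array([479.4, 299.6]), 37.9, 13.4, 85.99)
carriage top 252 [0.5322 0.3047 0.0325] (array([526.1, 331.9]), 161.0, 92.3, 72.47)
caddy bar 10 [ 0.4528 -0.2225  0.169 ] (array([ 454., -224.]), 6.8, 15.4, 32.7)<stdin>:11: RuntimeWarning: Mean of empty slice.
  ret = um.true_divide(
<stdin>:12: RuntimeWarning: Mean of empty slice.
```

```bash
cat >> h.py <<'E'
def to(x,y,z,ang,frm=None):
    """shift (m) and rotvec (deg) in tool axes to reach TCP xyz, tool down, tool x at ang deg"""
    o=ctrl.get_obs(); p=o['eef_pos']; r=rot(o['eef_rot'])
    g=R.from_matrix(np.c_[[np.cos(np.radians(ang)),np.sin(np.radians(ang)),0],[np.sin(np.radians(ang)),-np.cos(np.radians(ang)),0],[0,0,-1]])
    d=r.inv().apply(np.array([x,y,z])-p); v=np.degrees((r.inv()*g).as_rotvec())
    print('from',p.round(4),'shift',d.round(4),'turn',v.round(2))
def wcloud(o,c):
    z=c['z_map'];h,w=z.shape;f=h/2/(np.tan(np.radians(c['fovy'])/2))
    u,v=np.meshgrid(np.arange(w),np.arange(h));dx=u-c['cx'];dy=v-c['cy'];r=np.hypot(dx,dy)+1e-9;t=r/f
    k=np.where(t<1.4,np.tan(np.minimum(t,1.4))/r,0)
    p=np.stack([dx*k*z,dy*k*z,z],-1);T=c['T_tool_cam'];p=p@T[:3,:3].T+T[:3,3]
    P=rot(o['eef_rot']).apply(p.reshape(-1,3)).reshape(p.shape)+o['eef_pos'];P[(z==0)|(k==0)]=np.nan
    return P
E
python3 - <<'E'
from h import *
to(.256,-.515,.45,26.4)
to(.54,-.22,.45,2.2)
c=ctrl.camera('wrist');print(c['T_tool_cam'].round(3),c['fovy'])
E
```

```text
from [ 0.2556 -0.5145  0.2555] shift [ 0.0002  0.0003 -0.1945] turn [-0.09 -0.02  0.  ]
from [ 0.2556 -0.5145  0.2555] shift [ 0.3858 -0.1377 -0.1942] turn [-0.09  0.   24.2 ]
[[-0.001 -0.947 -0.321  0.082]
 [ 1.    -0.    -0.001  0.   ]
 [ 0.001 -0.321  0.947 -0.118]
 [ 0.     0.     0.     1.   ]] 65.70646984690485
```

Emit:
servo_tool(series="-1 0 0 -0.04 0 0 0;-1 0 0 -0.08 0 0 0;-1 0 0 -0.12 0 0 0;-1 0.03 -0.01 -0.16 0 0 3;-1 0.07 -0.025 -0.19 0 0 7;-1 0.11 -0.04 -0.194 0 0 11;-1 0.15 -0.053 -0.194 0 0 15;-1 0.19 -0.067 -0.194 0 0 19;-1 0.23 -0.08 -0.194 0 0 24.2;-1 0.27 -0.095 -0.194 0 0 24.2;-1 0.31 -0.11 -0.194 0 0 24.2;-1 0.35 -0.125 -0.194 0 0 24.2")

```text
time_s: 1.15
eef_pos: [0.4991, -0.2622, 0.4501]
eef_rot: [-0.0, 1.0, 0.019, -0.0]
wrist_force: [0.4, -0.8, 0.0]
opening: 0.995
grasp_force: 0.0
```

Emit:
servo_tool(series="-1 0.036 0 0 0 0 0;-1 0.036 0 0 0 0 0;-1 0.036 0 0 0 0 0;-1 0.036 0 0 0 0 0")

```text
time_s: 1.48
eef_pos: [0.5338, -0.2626, 0.4496]
eef_rot: [-0.0, 1.0, 0.019, -0.001]
wrist_force: [-0.3, 0.9, -0.2]
opening: 0.999
grasp_force: 0.0
```

Run:
```python
from h import *
o,c=grab('wrist');save(c,'w1');np.savez('w1.npz',eef_pos=o['eef_pos'],eef_rot=o['eef_rot'],**c)
print(o['eef_pos'],o['q'].round(2))
P=wcloud(o,c)
S=P.reshape(-1,3);k=(S[:,2]>.249)&(S[:,2]<.262)&(S[:,0]>.55);S=S[k];print(len(S))
for y in np.arange(-.21,.25,.03):
    s=S[(S[:,1]>y)&(S[:,1]<y+.006)]
    if len(s)>5:print(round(y,3),len(s),s[:,0].min().round(4),s[:,0].max().round(4),np.median(s[:,2]).round(4))
print(S[:,1].min(),np.sort(S[:,1])[:5])
to(.50,.28,.30,-4)
```

```text
[ 0.53382842 -0.26264963  0.44962601] [-0.66  0.14  1.27 -0.    1.73  0.88]
10957
-0.18 328 0.6279 0.6693 0.2562
-0.15 308 0.627 0.668 0.2562
-0.12 345 0.6258 0.707 0.2564
-0.09 255 0.6244 0.6657 0.2562
-0.06 226 0.6236 0.6645 0.2563
-0.03 199 0.6224 0.6636 0.2563
0.0 177 0.6212 0.662 0.2564
0.03 150 0.62 0.6614 0.2562
0.06 133 0.619 0.66 0.2564
-0.19280077517225674 [-0.19280078 -0.19275556 -0.19265695 -0.19263601 -0.19254471]
from [ 0.5335 -0.263   0.4502] shift [-0.0128 -0.5439  0.1502] turn [-0.    0.03  6.17]
```

View pics/w1.png

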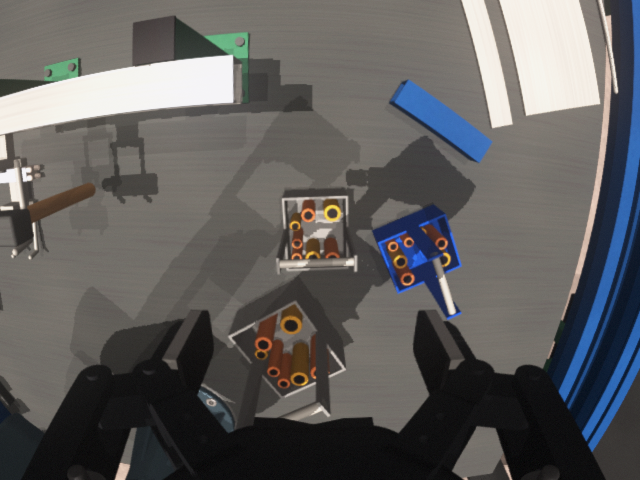

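The picture shows the rail's open end at (240,80), the small caddy's bar from (278,265) to (355,265), and the parked hook with the hammer at (15,200). I'll get numbers from the wrist cloud.

Run:
```python
from h import *
d=dict(np.load('w1.npz'));P=wcloud(d,d)
def st(n,S): 
    (c,wh,an)=cv2.minAreaRect((S[:,:2]*1000).astype(np.float32));print(n,len(S),S.mean(0).round(4),np.round(c,1),np.round(wh,1),round(an,2))
A=P.reshape(-1,3);s=lambda x0,x1,y0,y1,z0,z1:A[(A[:,0]>x0)&(A[:,0]<x1)&(A[:,1]>y0)&(A[:,1]<y1)&(A[:,2]>z0)&(A[:,2]<z1)]
st('bar',s(.42,.49,-.34,-.2,.163,.18))
st('parked top',s(.56,.61,.0,.2,.272,.288))
st('hammer',s(.45,.56,.0,.2,.262,.28))
st('rail',s(.6,.68,-.25,.2,.2535,.26))
print('panel z',P[60,550],P[60,485],P[120,430])
for v,u in((10,530),(80,590),(115,520),(20,480),(110,500)):print(P[v,u].round(3))
```

```text
bar 772 [ 0.4549 -0.269   0.1715] [ 454.1 -269.4] [20.5 92. ] 4.74
parked top 0 [nan nan nan] [0. 0.] [0. 0.] 0.0
hammer 635 [0.5124 0.0681 0.2702] [506.6  72.4] [30.3 49.8] 86.16
rail 10191 [ 0.6451 -0.0785  0.2562] [649.7 -55.5] [ 52.9 273.4] 2.46
panel z [ 0.76304041 -0.65481487  0.00730014] [ 0.73630088 -0.52666797  0.00600821] [ 0.62616011 -0.42751812  0.04078567]
[ 0.845 -0.614  0.005]
[ 0.749 -0.754  0.005]
[ 0.657 -0.602  0.   ]
[ 0.802 -0.515  0.008]
[ 0.659 -0.56   0.005]<stdin>:4: RuntimeWarning: Mean of empty slice.
  ret = um.true_divide(
```

Emit:
servo_tool(series="-1 0 -0.04 0 0 0 0;-1 0 -0.08 0 0 0 0;-1 0 -0.12 0 0 0 0;-1 0 -0.16 0 0 0 1;-1 0 -0.2 0 0 0 2;-1 0 -0.24 0 0 0 3;-1 -0.005 -0.28 0 0 0 4;-1 -0.01 -0.32 0.0 0 0 5;-1 -0.013 -0.36 0.02 0 0 6;-1 -0.013 -0.4 0.05 0 0 6.2;-1 -0.013 -0.44 0.08 0 0 6.2;-1 -0.013 -0.48 0.11 0 0 6.2")

```text
time_s: 2.53
eef_pos: [0.5029, 0.1944, 0.3574]
eef_rot: [-0.0, 0.999, -0.036, 0.001]
wrist_force: [1.1, 0.4, 0.4]
opening: 1.0
grasp_force: 0.0
```

Emit:
servo_tool(series="-1 0 -0.03 0.02 0 0 0;-1 0 -0.06 0.04 0 0 0;-1 0 -0.06 0.04 0 0 0;-1 0 -0.06 0.04 0 0 0;-1 0 -0.06 0.04 0 0 0")

```text
time_s: 2.95
eef_pos: [0.508, 0.2527, 0.3181]
eef_rot: [0.0, 0.999, -0.035, 0.001]
wrist_force: [0.4, -0.8, 1.1]
opening: 1.0
grasp_force: 0.0
```

Run:
```python
from h import *
o,d=grab('wrist');save(d,'w2');np.savez('w2.npz',eef_pos=o['eef_pos'],eef_rot=o['eef_rot'],**d);P=wcloud(o,d)
print(o['eef_pos'],o['q'].round(2))
def st(n,S): 
    if len(S)<5: print(n,len(S));return
    (c,wh,an)=cv2.minAreaRect((S[:,:2]*1000).astype(np.float32));print(n,len(S),S.mean(0).round(4),np.round(c,1),np.round(wh,1),round(an,2))
A=P.reshape(-1,3);s=lambda x0,x1,y0,y1,z0,z1:A[(A[:,0]>x0)&(A[:,0]<x1)&(A[:,1]>y0)&(A[:,1]<y1)&(A[:,2]>z0)&(A[:,2]<z1)]
st('stem top',s(.45,.51,.25,.34,.054,.068))
st('carriage',s(.49,.57,.22,.39,.030,.039))
st('prong tips',s(.33,.43,.24,.36,.025,.06))
st('parked top',s(.56,.61,.0,.2,.272,.288))
st('hammer',s(.45,.56,.0,.2,.262,.28))
S=s(.6,.68,0,.3,.252,.26);st('rail',S)
for y in np.arange(.0,.25,.03):
    q=S[(S[:,1]>y)&(S[:,1]<y+.006)]
    if len(q)>5:print(round(y,3),len(q),q[:,0].min().round(4),q[:,0].max().round(4))
```

```text
[0.50795878 0.25274425 0.31810596] [ 0.25  0.12  1.55 -0.    1.47  1.89]
stem top 447 [0.4833 0.2967 0.0608] [482.7 297.2] [12.7 39.9] 0.34
carriage 2074 [0.5406 0.2969 0.0339] [540.4 298.2] [109.2  25.9] 89.97
prong tips 240 [0.3871 0.2953 0.0383] [387.6 296.8] [16.4 60.2] 0.6
parked top 1403 [0.583  0.1081 0.2788] [583. 105.] [12.4 42. ] 2.71
hammer 6895 [0.5131 0.1094 0.2712] [505.3 101.9] [49.5 84.6] 2.91
rail 24517 [0.6334 0.1637 0.2561] [635.5 142.7] [ 42.3 226.8] 2.76
0.03 147 0.6198 0.6609
0.06 403 0.6183 0.6596
0.09 506 0.6173 0.6586
0.12 606 0.6161 0.6573
0.15 707 0.6148 0.6533
0.18 778 0.6137 0.6497
0.21 870 0.6125 0.6488
0.24 962 0.6111 0.6501
```

View pics/w2.png

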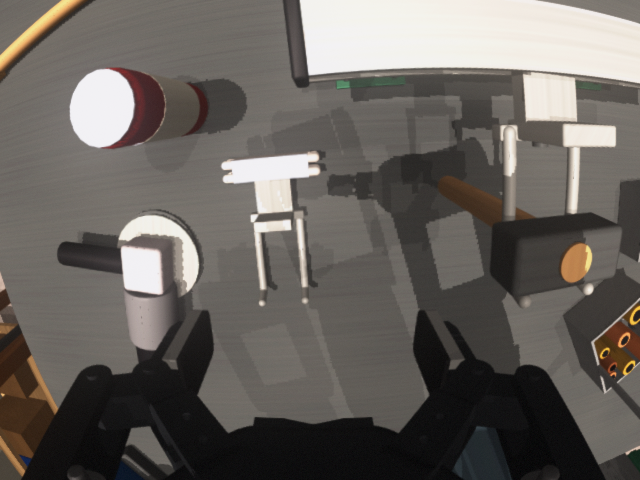

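The spare hook's stem is at (483,297) mm with yaw about 0. The parked stem is at (583,105) and the rail yaw is about 2.15°. I'll check the spray can's clearance from the wrist camera, then descend.

Run:
```python
from h import *
d=dict(np.load('w2.npz'));P=wcloud(d,d)
A=P.reshape(-1,3);A=A[(A[:,2]>.15)&(A[:,2]<.21)&(A[:,1]>.3)&(A[:,0]>.5)];print('can',len(A),A.min(0),A.max(0))
G=P.reshape(-1,3);G=G[(G[:,2]>.03)&(G[:,2]<.1)&(G[:,1]>.33)&(G[:,0]<.5)&(G[:,0]>.3)];print('grinder',G.min(0),G.max(0))
to(.483,.297,.16,0);to(.483,.297,.050,0)
```

```text
can 5857 [0.58678924 0.36658442 0.15002877] [0.65046645 0.42846851 0.1931763 ]
grinder [0.30184973 0.43084684 0.03005043] [0.47906705 0.59378158 0.07475166]
from [0.5083 0.2525 0.3186] shift [-0.0288 -0.0425  0.1586] turn [-0.01 -0.13 -4.1 ]
from [0.5083 0.2525 0.3186] shift [-0.0291 -0.0425  0.2686] turn [-0.01 -0.13 -4.1 ]
```

Emit:
servo_tool(series="-1 -0.015 -0.02 0.02 0 0 -2;-1 -0.029 -0.04 0.05 0 0 -4.1;-1 -0.029 -0.0425 0.085 0 -0.13 -4.1;-1 -0.029 -0.0425 0.12 0 -0.13 -4.1;-1 -0.029 -0.0425 0.15 0 -0.13 -4.1;-1 -0.029 -0.0425 0.18 0 -0.13 -4.1;-1 -0.029 -0.0425 0.21 0 -0.13 -4.1;-1 -0.029 -0.0425 0.23 0 -0.13 -4.1;-1 -0.029 -0.0425 0.25 0 -0.13 -4.1;-1 -0.029 -0.0425 0.262 0 -0.13 -4.1;-1 -0.029 -0.0425 0.2675 0 -0.13 -4.1;-1 -0.029 -0.0425 0.2675 0 -0.13 -4.1")

```text
time_s: 4.0
eef_pos: [0.482, 0.2974, 0.0495]
eef_rot: [0.0, 1.0, 0.0, -0.001]
wrist_force: [-0.4, 0.8, 0.3]
opening: 1.002
grasp_force: 0.0
```

Emit:
servo_tool(series="1 0 0 0 0 0 0;1 0 0 0 0 0 0;1 0 0 0 0 0 0;1 0 0 0 0 0 0;1 0 0 0 0 0 0;1 0 0 0 0 0 0;1 0 0 0 0 0 0;1 0 0 0 0 0 0")

```text
time_s: 4.67
eef_pos: [0.4825, 0.2986, 0.051]
eef_rot: [-0.0, 1.0, 0.001, -0.0]
wrist_force: [-1.5, -1.2, 6.0]
opening: 0.461
grasp_force: 61.1
```

Run:
```python
from h import *
print(ctrl.get_obs()['eef_pos'],ctrl.get_obs()['wrist_force'])
```

```text
[0.48250264 0.29862785 0.05103683] [-1.53505188 -1.18485714  5.97304768]
```

Emit:
servo_tool(series="1 0 0 -0.01 0 0 0;1 0 0 -0.03 0 0 0;1 0 0 -0.06 0 0 0;1 0 0 -0.1 0 0 0;1 0 0 -0.14 0 0 0;1 0 0 -0.18 0 0 0;1 0 0 -0.22 0 0 0;1 0 0 -0.26 0 0 0;1 0 0.005 -0.30 0 0 0;1 0 0.02 -0.33 0 0 0;1 0 0.045 -0.35 0 0 0;1 0 0.08 -0.35 0 0 0")

```text
time_s: 5.67
eef_pos: [0.4832, 0.2193, 0.4058]
eef_rot: [-0.001, 1.0, 0.003, 0.003]
wrist_force: [0.8, -0.5, -3.3]
opening: 0.456
grasp_force: 61.2
```

Emit:
servo_tool(series="1 0.01 0.035 0 0 0 0;1 0.02 0.075 0 0 0 0;1 0.03 0.115 0 0 0 0;1 0.04 0.155 0 0 0 0;1 0.05 0.195 0 0 0 0;1 0.06 0.235 0 0 0 0;1 0.07 0.275 0 0 0 -0.5;1 0.08 0.315 0 0 0 -1;1 0.09 0.355 0 0 0 -1.5;1 0.1 0.395 0 0 0 -2;1 0.11 0.435 0 0 0 -2.25;1 0.1155 0.47 0 0 0 -2.25")

```text
time_s: 6.67
eef_pos: [0.5987, -0.2539, 0.3988]
eef_rot: [-0.0, 1.0, 0.02, -0.002]
wrist_force: [0.1, -0.6, -3.2]
opening: 0.457
grasp_force: 61.0
```

Run:
```python
from h import *
o=ctrl.get_obs();print(o['eef_pos'],o['opening'],o['grasp_force'],o['q'].round(2))
to(.598,-.2837,.30,2.25)
```

```text
[ 0.59869351 -0.25386639  0.39883741] 0.4572693746185419 61.00619673728943 [-0.58  0.28  1.21 -0.    1.66  0.95]
from [ 0.5987 -0.2539  0.3988] shift [-0.0016  0.0298  0.0988] turn [-0.04  0.19  0.08]
```

Emit:
servo_tool(series="1 0 0.01 0.01 0 0 0;1 -0.001 0.02 0.03 0 0 0;1 -0.0015 0.03 0.055 0 0 0;1 -0.0015 0.03 0.08 0 0 0;1 -0.0015 0.03 0.095 0 0.15 0.08;1 -0.0015 0.03 0.099 0 0.15 0.08;1 -0.0015 0.03 0.099 0 0.15 0.08;1 -0.0015 0.03 0.099 0 0.15 0.08;1 -0.0015 0.03 0.099 0 0.15 0.08")

```text
time_s: 7.42
eef_pos: [0.5991, -0.2817, 0.3025]
eef_rot: [0.001, 1.0, 0.02, 0.001]
wrist_force: [0.1, -0.3, -2.9]
opening: 0.46
grasp_force: 61.2
```

Run:
```python
from h import *
o,d=grab('wrist');np.savez('w3.npz',eef_pos=o['eef_pos'],eef_rot=o['eef_rot'],**d);P=wcloud(o,d);save(d,'w3')
print(o['eef_pos'])
A=P.reshape(-1,3);s=lambda x0,x1,y0,y1,z0,z1:A[(A[:,0]>x0)&(A[:,0]<x1)&(A[:,1]>y0)&(A[:,1]<y1)&(A[:,2]>z0)&(A[:,2]<z1)]
S=s(.6,.72,-.2,.1,.252,.26)
fy=[];fx=[];bx=[]
for y in np.arange(-.185,.0,.01):
    q=S[(S[:,1]>y)&(S[:,1]<y+.01)]
    if len(q)>15:fy.append(y+.005);fx.append(np.percentile(q[:,0],1));bx.append(np.percentile(q[q[:,0]<.68,0],99))
print(len(fy),np.polyfit(fy,fx,1),np.polyfit(fy,bx,1),np.round(fx,4),np.round(bx,4),'mouth y',np.sort(S[:,1])[[0,5,30]],'z',np.median(S[:,2]))
C=s(.62,.70,-.37,-.22,.26,.30);h=np.histogram(C[:,2],np.arange(.26,.302,.002));print(h[0])
zt=np.median(C[:,2]);C=C[abs(C[:,2]-zt)<.004];print('carr top z',zt,cv2.minAreaRect((C[:,:2]*1000).astype(np.float32)))
yb=[];x0=[];x1=[]
for y in np.arange(-.335,-.235,.01):
    q=C[(C[:,1]>y)&(C[:,1]<y+.01)]
    if len(q)>15:yb.append(y+.005);x0.append(np.percentile(q[:,0],1));x1.append(np.percentile(q[:,0],99))
print(np.round(yb,3),np.round(x0,4),np.round(x1,4))
n=np.c_[C[:,:2]-C[:,:2].mean(0),np.ones(len(C))];print('tilt',np.linalg.lstsq(n,C[:,2],rcond=None)[0])
```

```text
[ 0.59911361 -0.2816739   0.30248581]
10 [-0.04153392  0.62158533] [-0.14224724  0.64755371] [0.6288 0.6287 0.6283 0.6277 0.6277 0.6271 0.6269 0.6259 0.6257 0.6252] [0.6693 0.6688 0.6685 0.668  0.6793 0.6668 0.6663 0.6659 0.6654 0.6492] mouth y [-0.1930766  -0.19278397 -0.19245115] z 0.25613802275607805
[  158   108    37    53   116    41    87  3296  1736   135   210   802
 12977  3233     0     0     0     0     0     0]
carr top z 0.2851241563095445 ((656.951904296875, -280.3313293457031), (25.770586013793945, 109.26438903808594), 2.0655415058135986)
[-0.33 -0.32 -0.31 -0.3  -0.29 -0.28 -0.27 -0.26 -0.25 -0.24 -0.23] [0.6469 0.6464 0.646  0.6454 0.6454 0.645  0.6445 0.6439 0.6435 0.6435
 0.6437] [0.6711 0.671  0.6707 0.6703 0.6699 0.6696 0.6692 0.6688 0.6684 0.668
 0.6675]
tilt [-0.00405493 -0.00118056  0.28534751]
```

View pics/w3.png

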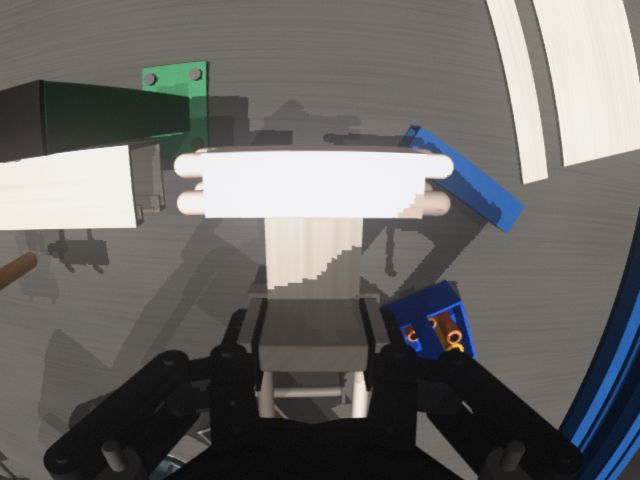

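The picture shows the carriage at (310,185) held level, in line with the open rail end at (150,180). Small corrections: x -0.6 mm, then down 33 mm.

Emit:
servo_tool(series="1 -0.0006 0 0.008 0 0 -0.15;1 -0.0006 0 0.018 0 0 -0.15;1 -0.0006 0 0.028 0 0 -0.15;1 -0.0006 0 0.0325 0 0 -0.15;1 -0.0006 0 0.0325 0 0 -0.15;1 -0.0006 0 0.0325 0 0 -0.15;1 -0.0006 0 0.0325 0 0 -0.15;1 -0.0006 0 0.0325 0 0 -0.15")

```text
time_s: 8.13
eef_pos: [0.5982, -0.2818, 0.2684]
eef_rot: [0.0, 1.0, 0.021, 0.001]
wrist_force: [0.1, 0.2, -2.7]
opening: 0.457
grasp_force: 61.3
```

Run:
```python
from h import *
for i in range(4):
    o=ctrl.get_obs();print(o['eef_pos'].round(4),rot(o['eef_rot']).as_matrix().round(4)[:,0]);
    if i<3:ctrl.camera('side')
o,d=grab('wrist');P=wcloud(o,d)
A=P.reshape(-1,3);s=lambda x0,x1,y0,y1,z0,z1:A[(A[:,0]>x0)&(A[:,0]<x1)&(A[:,1]>y0)&(A[:,1]<y1)&(A[:,2]>z0)&(A[:,2]<z1)]
C=s(.63,.69,-.35,-.21,.248,.26);print('carr',np.median(C[:,2]),cv2.minAreaRect((C[:,:2]*1000).astype(np.float32)))
S=s(.6,.68,-.2,-.02,.25,.262);print('rail',np.median(S[:,2]))
for y in(-.185,-.165,-.145,-.33,-.29,-.25):
    q=(S if y>-.2 else C);q=q[(q[:,1]>y)&(q[:,1]<y+.01)];print(y,np.percentile(q[:,0],[1,99]).round(4) if len(q) else 0)
```

```text
[ 0.5982 -0.2818  0.2684] [0.9991 0.0422 0.0012]
[ 0.5981 -0.2818  0.2685] [0.9991 0.0422 0.0013]
[ 0.5981 -0.2818  0.2684] [0.9991 0.0422 0.0012]
[ 0.598  -0.2818  0.2684] [0.9991 0.0422 0.001 ]
carr 0.2512096339557999 ((655.91259765625, -280.1336975097656), (25.596324920654297, 108.72990417480469), 2.3527274131774902)
rail 0.2561050711479087
-0.185 [0.6289 0.6694]
-0.165 [0.6281 0.6685]
-0.145 [0.628  0.6795]
-0.33 [0.6458 0.6699]
-0.29 [0.6441 0.6687]
-0.25 [0.6422 0.6671]
```

Emit:
servo_tool(series="1 0.0004 0 -0.001 0 0 0.1;1 0.0004 -0.005 -0.001 0 0 0.1;1 0.0004 -0.012 -0.001 0 0 0.1;1 0.0005 -0.018 -0.001 0 0 0.1;1 0.0005 -0.024 -0.001 0 0 0.1;1 0.0005 -0.030 -0.001 0 0 0.1;1 0.0005 -0.036 -0.001 0 0 0.1;1 0.0005 -0.042 -0.001 0 0 0.1;1 0.0005 -0.048 -0.001 0 0 0.1;1 0.0006 -0.054 -0.001 0 0 0.1;1 0.0006 -0.060 -0.001 0 0 0.1;1 0.0006 -0.060 -0.001 0 0 0.1")

```text
time_s: 9.33
eef_pos: [0.596, -0.2203, 0.2689]
eef_rot: [-0.0, 1.0, 0.021, 0.0]
wrist_force: [0.1, -0.2, -3.9]
opening: 0.456
grasp_force: 61.3
```

Emit:
servo_tool(series="1 0 -0.008 0 0 0 0;1 0.0001 -0.018 0 0 0 0;1 0.0001 -0.03 0 0 0 0;1 0.0001 -0.042 0 0 0 0;1 0.0002 -0.054 0 0 0 0;1 0.0002 -0.066 0 0 0 0;1 0.0002 -0.078 0 0 0 0;1 0.0002 -0.09 0 0 0 0;1 0.0003 -0.10 0 0 0 0;1 0.0003 -0.11 0 0 0 0;1 0.0003 -0.11 0 0 0 0")

```text
time_s: 10.25
eef_pos: [0.5917, -0.1095, 0.2689]
eef_rot: [-0.0, 1.0, 0.021, 0.0]
wrist_force: [-0.4, 1.0, -3.1]
opening: 0.461
grasp_force: 61.4
```

Run:
```python
from h import *
for i in range(2):
    o,d=grab('wrist')
P=wcloud(o,d);print(o['eef_pos'].round(4),o['wrist_force'].round(2),rot(o['eef_rot']).as_matrix().round(4)[:,0])
A=P.reshape(-1,3);s=lambda x0,x1,y0,y1,z0,z1:A[(A[:,0]>x0)&(A[:,0]<x1)&(A[:,1]>y0)&(A[:,1]<y1)&(A[:,2]>z0)&(A[:,2]<z1)]
def st(n,S): print(n,len(S),S.mean(0).round(4) if len(S) else 0,cv2.minAreaRect((S[:,:2]*1000).astype(np.float32)) if len(S)>5 else 0)
st('parked',s(.57,.605,.06,.16,.275,.284)); st('spare',s(.575,.615,-.15,-.07,.274,.287))
S=s(.6,.68,-.2,.2,.253,.262)
for y in(-.1,-.05,-.0,.05,.1):
    q=S[(S[:,1]>y)&(S[:,1]<y+.01)];print(y,np.percentile(q[:,0],[1,99]).round(4) if len(q) else 0)
to(.5872,-.0079,.2692,2.25)
```

```text
[ 0.5918 -0.1106  0.2689] [-0.79  0.19 -3.18] [9.991e-01 4.200e-02 4.000e-04]
parked 0 0 0
spare 5422 [ 0.5947 -0.1112  0.2794] ((591.6722412109375, -110.79267883300781), (24.31670379638672, 74.42313385009766), 2.286388635635376)
-0.1 [0.6013 0.666 ]
-0.05 [0.6233 0.6639]
-0.0 [0.6216 0.6618]
0.05 0
0.1 0
from [ 0.5918 -0.1114  0.2689] shift [-0.0004 -0.1037 -0.0003] turn [ 0.01 -0.03  0.12]
```

Emit:
servo_tool(series="1 0 -0.008 0 0 0 0;1 0.0001 -0.018 0 0 0 0;1 0.0001 -0.03 0 0 0 0;1 0.0001 -0.042 0 0 0 0;1 0.0002 -0.054 0 0 0 0;1 0.0002 -0.064 0 0 0 0;1 0.0002 -0.072 0 0 0 0;1 0.0002 -0.08 0 0 0 0;1 0.0002 -0.084 0 0 0 0;1 0.0002 -0.084 0 0 0 0")

```text
time_s: 11.18
eef_pos: [0.5885, -0.0267, 0.2689]
eef_rot: [-0.0, 1.0, 0.021, 0.0]
wrist_force: [0.5, 0.3, -2.9]
opening: 0.454
grasp_force: 61.4
```

```bash
cat > m.py <<'E'
from h import *
for i in range(2):
    o,d=grab('wrist')
P=wcloud(o,d);print(o['eef_pos'].round(4),o['wrist_force'].round(2),rot(o['eef_rot']).as_matrix().round(4)[:,0])
A=P.reshape(-1,3);s=lambda x0,x1,y0,y1,z0,z1:A[(A[:,0]>x0)&(A[:,0]<x1)&(A[:,1]>y0)&(A[:,1]<y1)&(A[:,2]>z0)&(A[:,2]<z1)]
def st(n,S): print(n,len(S),S.mean(0).round(4) if len(S) else 0,cv2.minAreaRect((S[:,:2]*1000).astype(np.float32)) if len(S)>5 else 0)
st('parked',s(.57,.605,.06,.16,.272,.286)); 
y0=o['eef_pos'][1];st('spare',s(.575,.615,y0-.018,y0+.018,.274,.287))
st('hammer',s(.45,.56,.03,.17,.262,.28))
E
python3 m.py; python3 -c "
from h import *
save(dict(np.load('last_wrist.npz')),'w4')"
```

```text
[ 0.5886 -0.0274  0.2689] [-0.02  0.09 -3.46] [9.991e-01 4.120e-02 4.000e-04]
parked 1774 [0.5852 0.0988 0.278 ] ((583.3640747070312, 102.81190490722656), (13.56558609008789, 40.2171745300293), 2.5178284645080566)
spare 3257 [ 0.5904 -0.0274  0.2785] ((589.1730346679688, -27.431665420532227), (13.438895225524902, 36.1265754699707), 1.4842110872268677)
hammer 2308 [0.5213 0.1174 0.2702] ((513.1845703125, 113.53044891357422), (36.90251922607422, 59.21891784667969), 7.137069225311279)
```

View pics/w4.png

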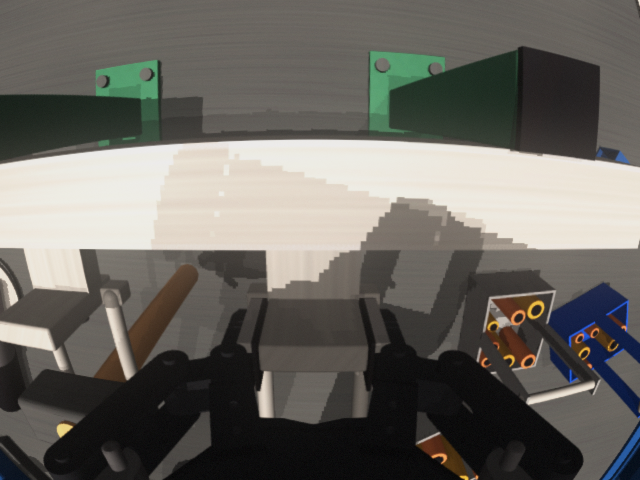

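w4 shows the parked stem at (60,290), the held spare stem at (315,330), and the gap still open. I'll creep the remaining ~20 mm.

Emit:
servo_tool(series="1 0 -0.005 0 0 0 0;1 0 -0.01 0 0 0 0;1 0 -0.013 0 0 0 0;1 0 -0.015 0 0 0 0;1 0 -0.017 0 0 0 0;1 0 -0.018 0 0 0 0;1 0 -0.019 0 0 0 0;1 0 -0.0195 0 0 0 0;1 0 -0.0195 0 0 0 0")

```text
time_s: 12.03
eef_pos: [0.5878, -0.0083, 0.2689]
eef_rot: [-0.0, 1.0, 0.02, 0.0]
wrist_force: [0.9, 0.2, -3.1]
opening: 0.46
grasp_force: 61.4
```

```bash
python3 m.py
```

```text
[ 0.5878 -0.0083  0.2688] [-0.32 -0.4  -2.89] [9.992e-01 4.050e-02 3.000e-04]
parked 2195 [0.5853 0.1005 0.2781] ((583.6143798828125, 103.89776611328125), (13.199170112609863, 41.40744400024414), 3.072971820831299)
spare 3246 [ 0.5896 -0.0083  0.2785] ((588.3811645507812, -8.39974594116211), (13.214301109313965, 36.40198516845703), 2.7089881896972656)
hammer 1712 [0.5187 0.1104 0.2696] ((509.83953857421875, 101.42739868164062), (88.59844207763672, 38.187705993652344), 75.95500183105469)
```

Emit:
servo_tool(series="1 0 -0.001 0 0 0 0;1 0 -0.001 0 0 0 0;-1 0 -0.001 0 0 0 0;-1 0 -0.001 0 0 0 0;-1 0 -0.001 0 0 0 0;-1 0 -0.001 0 0 0 0;-1 0 -0.001 0 0 0 0;-1 0 -0.001 0 0 0 0;-1 0 -0.001 0 0 0 0;-1 0 -0.001 0 0 0 0;-1 0 -0.001 0 0 0 0;-1 0 -0.001 0 0 0 0")

```text
time_s: 13.13
eef_pos: [0.5877, -0.0073, 0.2689]
eef_rot: [-0.0, 1.0, 0.02, 0.0]
wrist_force: [-0.1, 1.0, 0.2]
opening: 0.998
grasp_force: 0.0
```

Emit:
servo_tool(series="-1 0 0 -0.01 0 0 0;-1 0 0 -0.03 0 0 0;-1 0 0 -0.06 0 0 0;-1 0 0 -0.1 0 0 0;-1 0 0 -0.13 0 0 0;-1 0 0 -0.15 0 0 0;-1 0 0 -0.15 0 0 0;-1 0 0 -0.15 0 0 0;-1 0 0 -0.15 0 0 0")

```text
time_s: 13.88
eef_pos: [0.5874, -0.0072, 0.4183]
eef_rot: [-0.0, 1.0, 0.02, -0.0]
wrist_force: [-0.1, -0.2, 0.3]
opening: 1.001
grasp_force: 0.0
```

```bash
sed -i 's/,.274,.287/,.27,.287/; s/y0-.018,y0+.018/-.045,.03/; s/.575,.615/.56,.61/' m.py
cat >> m.py <<'E'
S=s(.45,.52,-.06,.05,.22,.27);
for z in np.arange(.22,.27,.01): st('tips%.2f'%z,S[(S[:,2]>z)&(S[:,2]<z+.01)])
to(.4549,-.2694,.30,94.7); to(.4549,-.2694,.30,-85.3)
E
python3 m.py
```

```text
[ 0.5872 -0.0072  0.4175] [0.04 0.39 0.17] [ 0.9992  0.0405 -0.002 ]
parked 846 [0.5843 0.1027 0.2788] ((583.6013793945312, 103.9174575805664), (12.391542434692383, 41.2885856628418), 2.068329334259033)
spare 729 [ 0.5834 -0.0084  0.2718] ((583.2395629882812, -8.622360229492188), (11.086039543151855, 39.20521926879883), 1.947947382926941)
hammer 3212 [0.5158 0.0994 0.2712] ((505.7021179199219, 100.4200439453125), (49.2545051574707, 83.63579559326172), 1.9938665628433228)
tips0.22 507 [ 0.5057 -0.0106  0.2232] ((505.4267272949219, -11.711292266845703), (29.488449096679688, 60.84208679199219), 0.38116151094436646)
tips0.23 167 [ 0.4923 -0.0119  0.2348] ((491.3192138671875, -11.82986068725586), (8.468377113342285, 61.157310485839844), 2.009341239929199)
tips0.24 153 [ 0.4883 -0.0115  0.2431] ((487.7667236328125, -12.113500595092773), (8.924908638000488, 60.21617889404297), 1.6058621406555176)
tips0.25 0 0 0
tips0.26 0 0 0
tips0.27 0 0 0
from [ 0.5871 -0.0072  0.4171] shift [-0.1424  0.2567  0.1173] turn [-1.600e-01  7.000e-02 -9.238e+01]
from [ 0.5871 -0.0072  0.4171] shift [-0.1424  0.2567  0.1173] turn [7.000e-02 1.600e-01 8.762e+01]
```

Inserted and let go: stem spacing is 112.5 mm (gap about 2.5 mm) and the hook has nodded as expected. Next is the caddy, and I'll check what stands around its handle.

Run:
```python
from fit import *
S=sel(P,.1,.35,.3,.62,-.42,-.12)
S=S[~((abs(S[:,0]-.455)<.02)&(abs(S[:,1]+.27)<.055))]
print(len(S)); 
for x in np.arange(.3,.6,.04):
    q=S[(S[:,0]>=x)&(S[:,0]<x+.04)]
    if len(q):print(round(x,2),len(q),q.min(0).round(3),q.max(0).round(3))
```

```text
274
0.3 142 [ 0.3   -0.285  0.1  ] [ 0.309 -0.194  0.244]
0.42 14 [ 0.444 -0.42   0.167] [ 0.458 -0.412  0.173]
0.46 118 [ 0.46  -0.42   0.102] [ 0.475 -0.401  0.175]
```

Emit:
servo_tool(series="-1 -0.02 0.02 0 0 0 -7;-1 -0.04 0.045 0 0 0 -14;-1 -0.06 0.07 0 0 0 -21;-1 -0.08 0.1 0 0 0 -28;-1 -0.1 0.13 0 0 0 -35;-1 -0.11 0.16 0 0 0 -42;-1 -0.12 0.19 0 0 0 -49;-1 -0.13 0.22 0 0 0 -56;-1 -0.14 0.24 0 0 0 -63;-1 -0.143 0.2565 0 0 0 -70;-1 -0.143 0.2565 0.01 0 0 -77;-1 -0.143 0.2565 0.02 0 0 -84")

```text
time_s: 14.98
eef_pos: [0.4545, -0.2706, 0.3974]
eef_rot: [-0.001, 0.729, 0.685, 0.0]
wrist_force: [-0.4, -0.2, -0.3]
opening: 1.001
grasp_force: 0.0
```

Emit:
servo_tool(series="-1 0 0 0.02 0 0 -7;-1 0 0 0.05 0 0 -8.4;-1 0 0 0.07 0 0 -8.4;-1 0 0 0.07 0 0 -8.4;-1 0 0 0.07 0 0 -8.4;-1 0 0 0.07 0 0 -8.4")

```text
time_s: 15.48
eef_pos: [0.4555, -0.2696, 0.3297]
eef_rot: [0.0, 0.678, 0.735, 0.0]
wrist_force: [0.1, -0.0, 0.9]
opening: 0.999
grasp_force: 0.0
```

```bash
cat > m2.py <<'E'
from h import *
o,d=grab('wrist')
P=wcloud(o,d);print(o['eef_pos'].round(4),o['q'].round(2))
A=P.reshape(-1,3);s=lambda x0,x1,y0,y1,z0,z1:A[(A[:,0]>x0)&(A[:,0]<x1)&(A[:,1]>y0)&(A[:,1]<y1)&(A[:,2]>z0)&(A[:,2]<z1)]
def st(n,S): print(n,len(S),S.mean(0).round(4) if len(S) else 0,cv2.minAreaRect((S[:,:2]*1000).astype(np.float32)) if len(S)>5 else 0)
S=s(.42,.49,-.34,-.2,.162,.18);st('bar',S)
for y in np.arange(-.315,-.22,.01):
    q=S[(S[:,1]>y)&(S[:,1]<y+.01)]
    if len(q)>4: print(round(y,3),q[:,0].min().round(4),q[:,0].max().round(4),q[:,2].max().round(4))
save(d,'w5')
to(.4545,-.2692,.173,94.7)
E
python3 m2.py
```

```text
[ 0.4555 -0.2696  0.3297] [-0.76  0.02  1.63  0.    1.49 -0.84]
bar 1623 [ 0.4536 -0.269   0.1716] ((453.5739440917969, -269.91058349609375), (20.041643142700195, 92.8793716430664), 4.359698295593262)
-0.315 0.4469 0.4666 0.1761
-0.305 0.4513 0.4609 0.1736
-0.295 0.4505 0.46 0.1739
-0.285 0.4498 0.4592 0.174
-0.275 0.4491 0.4584 0.1737
-0.265 0.4483 0.4575 0.174
-0.255 0.4476 0.4567 0.1737
-0.245 0.4468 0.4559 0.174
-0.235 0.4401 0.4603 0.1765
-0.225 0.4405 0.4602 0.1766
from [ 0.4557 -0.2698  0.3303] shift [ 0.001  -0.0015  0.1573] turn [ 0.1   0.08 -0.11]
```

Emit:
servo_tool(series="-1 0 -0.001 0.03 0 0 0.2;-1 0 -0.0022 0.065 0 0 0.3;-1 0 -0.0022 0.095 0 0 0.3;-1 0 -0.0022 0.12 0 0 0.3;-1 0 -0.0022 0.14 0 0 0.3;-1 0 -0.0022 0.152 0 0 0.3;-1 0 -0.0022 0.1565 0 0 0.3;-1 0 -0.0022 0.1565 0 0 0.3;-1 0 -0.0022 0.1565 0 0 0.3")

```text
time_s: 16.28
eef_pos: [0.4539, -0.2703, 0.1738]
eef_rot: [0.001, 0.68, 0.733, 0.0]
wrist_force: [-0.0, 0.2, 0.2]
opening: 0.999
grasp_force: 0.0
```

Emit:
servo_tool(series="1 0 -0.0022 0 0 0 0;1 0 0 0 0 0 0;1 0 0 0 0 0 0;1 0 0 0 0 0 0;1 0 0 0 0 0 0;1 0 0 0 0 0 0;1 0 0 0 0 0 0;1 0 0 0 0 0 0;1 0 0 0 0 0 0;1 0 0 0 0 0 0;1 0 0 0 0 0 0;1 0 0 0 0 0 0")

```text
time_s: 17.28
eef_pos: [0.4534, -0.2696, 0.1725]
eef_rot: [0.0, 0.68, 0.733, 0.0]
wrist_force: [2.0, 0.5, 1.7]
opening: 0.096
grasp_force: 58.5
```

Run:
```python
from h import *
o=ctrl.get_obs();print(o['eef_pos'].round(4),o['wrist_force'].round(1),o['opening'],o['grasp_force'])
to(.4536,-.2697,.173,94.3)
```

```text
[ 0.4534 -0.2696  0.1725] [2.  0.5 1.7] 0.09619517444272414 58.53803336620331
from [ 0.4534 -0.2696  0.1725] shift [-0.0001  0.0002 -0.0005] turn [ 0.06  0.01 -0.01]
```

Emit:
servo_tool(series="1 0 0 -0.004 0 0 0;1 0 0 -0.012 0 0 0;1 0 0 -0.024 0 0 0;1 0 0 -0.038 0 0 0;1 0 0 -0.052 0 0 0;1 0 0 -0.066 0 0 0;1 0 0 -0.08 0 0 0;1 0 0 -0.094 0 0 0;1 0 0 -0.105 0 0 0;1 0 0 -0.112 0 0 0;1 0 0 -0.115 0 0 0;1 0 0 -0.115 0 0 0")

```text
time_s: 18.28
eef_pos: [0.4531, -0.2697, 0.2879]
eef_rot: [0.001, 0.68, 0.733, 0.0]
wrist_force: [0.8, -1.6, -4.8]
opening: 0.093
grasp_force: 58.5
```

Run:
```python
from h import *
o=ctrl.get_obs();print(o['wrist_force'],o['opening'])
to(.40,-.015,.287,92.2)
```

```text
[ 0.76941415 -1.57644818 -4.82194579] 0.09332943434635621
from [ 0.4531 -0.2697  0.2879] shift [ 0.258  -0.0339  0.0008] turn [0.05 0.03 2.09]
```

Emit:
servo_tool(series="1 0.006 -0.001 0 0 0 0;1 0.018 -0.004 0 0 0 0;1 0.036 -0.008 0 0 0 0.3;1 0.058 -0.012 0 0 0 0.6;1 0.082 -0.016 0 0 0 0.9;1 0.106 -0.02 0 0 0 1.2;1 0.13 -0.023 0 0 0 1.5;1 0.154 -0.026 0 0 0 1.8;1 0.178 -0.029 0 0 0 2.1;1 0.2 -0.031 0 0 0 2.1;1 0.22 -0.033 0 0 0 2.1;1 0.236 -0.034 0 0 0 2.1")

```text
time_s: 19.28
eef_pos: [0.3998, -0.0343, 0.2863]
eef_rot: [-0.001, 0.693, 0.721, 0.0]
wrist_force: [-0.8, 0.3, -6.2]
opening: 0.089
grasp_force: 58.5
```

Emit:
servo_tool(series="1 0.01 0 0 0 0 0;1 0.016 0 0 0 0 0;1 0.02 0 0 0 0 0;1 0.022 0 0 0 0 0;1 0.022 0 0 0 0 0;1 0.022 0 0 0 0 0;1 0.022 0 0 0 0 0;1 0.022 0 0 0 0 0")

```text
time_s: 19.95
eef_pos: [0.4007, -0.0152, 0.2872]
eef_rot: [-0.0, 0.694, 0.72, 0.0]
wrist_force: [-0.3, 0.1, -5.6]
opening: 0.091
grasp_force: 58.5
```

Run:
```python
from h import *
o,c=grab('scene');s=c['img']
o,b=grab('side')
cv2.imwrite('pics/s6.png',np.hstack([cv2.resize(s[150:350,220:420,::-1],(400,400)),cv2.resize(b['img'][150:350,200:400,::-1],(400,400))]))
print(o['eef_pos'],o['wrist_force'])
Q=cloud(b,'').reshape(-1,3);P=cloud(c,'').reshape(-1,3)
for C in(P,Q):
    S=C[(C[:,0]>.3)&(C[:,0]<.47)&(C[:,1]>-.08)&(C[:,1]<.05)&(C[:,2]>.09)&(C[:,2]<.18)]
    print(len(S),S.min(0),S.max(0))
to(.515,-.0107,.287,92.2)
```

```text
[ 0.40069193 -0.01521461  0.28724379] [ 0.09594309  0.1356221  -5.91579219]
1340 [ 0.34485627 -0.06674841  0.10970503] [0.46094093 0.03446588 0.17975404]
1371 [ 0.33838844 -0.06575843  0.10963776] [0.45270697 0.03737144 0.17991619]
from [ 0.4007 -0.0152  0.2873] shift [0.0002 0.1144 0.0003] turn [ 0.01 -0.01 -0.05]
```

View pics/s6.png

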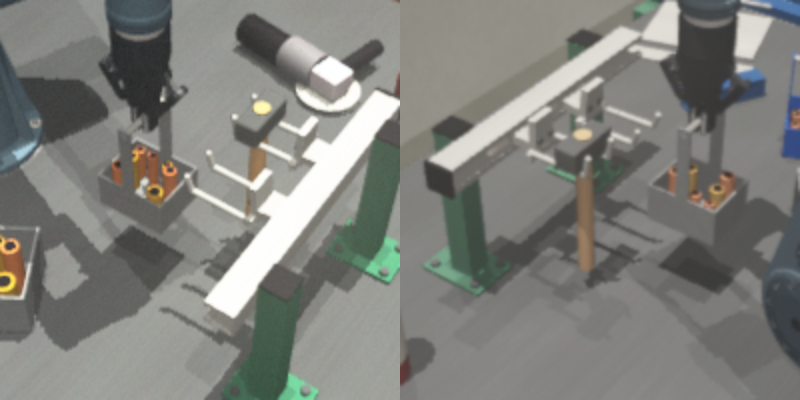

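The caddy hangs upright in front of the hook's prongs (left picture (145,185), prongs at (215,185)). I'll advance over the prongs, then lower.

Emit:
servo_tool(series="1 0 0.004 0 0 0 0;1 0 0.012 0 0 0 0;1 0 0.024 0 0 0 0;1 0 0.038 0 0 0 0;1 0 0.052 0 0 0 0;1 0 0.066 0 0 0 0;1 0 0.08 0 0 0 0;1 0 0.092 0 0 0 0;1 0 0.102 0 0 0 0;1 0 0.11 0 0 0 0;1 0 0.114 0 0 0 0;1 0 0.114 0 0 0 0")

```text
time_s: 21.05
eef_pos: [0.5152, -0.0104, 0.2871]
eef_rot: [-0.0, 0.693, 0.721, 0.0]
wrist_force: [-0.7, 0.3, -5.1]
opening: 0.092
grasp_force: 58.5
```

Emit:
servo_tool(series="1 0 0 0.004 0 0 0;1 0 0 0.011 0 0 0;1 0 0 0.019 0 0 0;1 0 0 0.027 0 0 0;1 0 0 0.034 0 0 0;1 0 0 0.04 0 0 0;1 0 0 0.044 0 0 0;1 0 0 0.047 0 0 0;1 0 0 0.048 0 0 0;1 0 0 0.048 0 0 0")

```text
time_s: 21.88
eef_pos: [0.5146, -0.0104, 0.2392]
eef_rot: [-0.0, 0.693, 0.72, 0.0]
wrist_force: [-0.0, -0.1, -5.1]
opening: 0.096
grasp_force: 58.5
```

Run:
```python
from h import *
o,b=grab('side')
cv2.imwrite('pics/s7.png',cv2.resize(b['img'][150:300,220:380,::-1],(640,600),interpolation=cv2.INTER_CUBIC))
print(o['eef_pos'],o['wrist_force'])
```

```text
[ 0.51457863 -0.0104146   0.23920404] [-0.02913878 -0.10912781 -5.12987056]
```

View pics/s7.png

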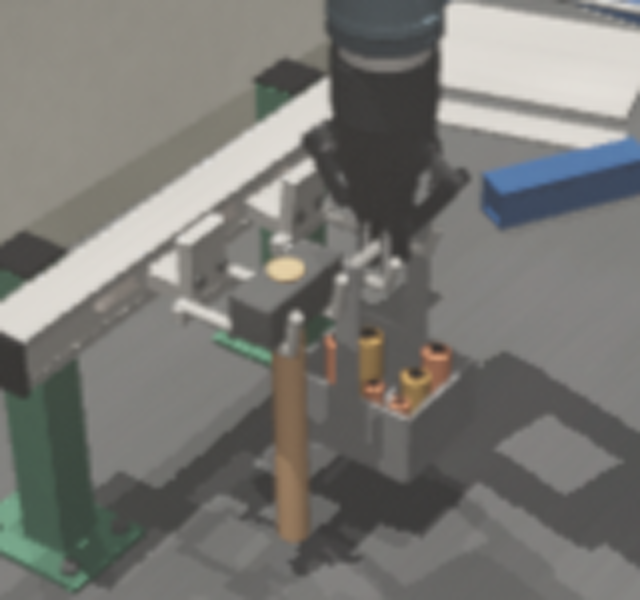

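The bar is behind the upturned tips and just above the prongs. I'll keep lowering until the weight comes off.

Emit:
servo_tool(series="1 0 0 0.001 0 0 0;1 0 0 0.002 0 0 0;1 0 0 0.003 0 0 0;1 0 0 0.004 0 0 0;1 0 0 0.005 0 0 0;1 0 0 0.006 0 0 0;1 0 0 0.006 0 0 0;1 0 0 0.006 0 0 0")

```text
time_s: 22.6
eef_pos: [0.5145, -0.0104, 0.2332]
eef_rot: [-0.0, 0.693, 0.72, 0.0]
wrist_force: [-1.0, -0.4, -5.3]
opening: 0.097
grasp_force: 58.5
```

Emit:
servo_tool(series="1 0 0 0.001 0 0 0;1 0 0 0.002 0 0 0;1 0 0 0.003 0 0 0;1 0 0 0.004 0 0 0;1 0 0 0.004 0 0 0;1 0 0 0.004 0 0 0")

```text
time_s: 23.1
eef_pos: [0.515, -0.0105, 0.2305]
eef_rot: [0.001, 0.693, 0.721, 0.001]
wrist_force: [-3.7, 0.1, 4.3]
opening: 0.087
grasp_force: 59.6
```

Emit:
servo_tool(series="1 0 0 -0.001 0 0 0;1 0 0 -0.001 0 0 0;0.6 0 0 -0.001 0 0 0;0.4 0 0 -0.001 0 0 0;0.2 0 0 -0.001 0 0 0;0.2 0 0 -0.001 0 0 0;0.2 0 0 -0.001 0 0 0;0.2 0 0 -0.001 0 0 0;0.2 0 0 -0.001 0 0 0;0.2 0 0 -0.001 0 0 0")

```text
time_s: 23.93
eef_pos: [0.5146, -0.0104, 0.2303]
eef_rot: [0.0, 0.693, 0.72, 0.0]
wrist_force: [0.5, 0.1, 0.3]
opening: 0.402
grasp_force: 0.0
```

Emit:
servo_tool(series="0.2 0 0 -0.004 0 0 0;0.2 0 0 -0.012 0 0 0;0.2 0 0 -0.024 0 0 0;0.2 0 0 -0.04 0 0 0;0.2 0 0 -0.06 0 0 0;0.2 0 0 -0.08 0 0 0;0.2 0 0 -0.11 0 0 0;0.2 0 0 -0.14 0 0 0;0.2 0 0 -0.15 0 0 0;0.2 0 0 -0.15 0 0 0;0.2 0 0 -0.15 0 0 0;0.2 0 0 -0.15 0 0 0")

```text
time_s: 24.93
eef_pos: [0.5139, -0.0103, 0.3789]
eef_rot: [-0.001, 0.693, 0.72, -0.0]
wrist_force: [-0.0, -0.3, -0.5]
opening: 0.4
grasp_force: 0.0
```

Run:
```python
from h import *
o,d=grab('wrist');P=wcloud(o,d);print(o['eef_pos'],o['wrist_force'])
A=P.reshape(-1,3);s=lambda x0,x1,y0,y1,z0,z1:A[(A[:,0]>x0)&(A[:,0]<x1)&(A[:,1]>y0)&(A[:,1]<y1)&(A[:,2]>z0)&(A[:,2]<z1)]
def st(n,S): print(n,len(S),S.mean(0).round(4) if len(S) else 0,cv2.minAreaRect((S[:,:2]*1000).astype(np.float32)) if len(S)>5 else 0)
st('bar/strap',s(.495,.56,-.07,.045,.224,.24));st('tips',s(.47,.495,-.06,.04,.235,.25));st('spare',s(.57,.61,-.045,.03,.265,.287));st('parked',s(.57,.61,.06,.15,.272,.287))
o,b=grab('side');o,c=grab('scene')
for C in(cloud(b,''),cloud(c,'')):
    A=C.reshape(-1,3);st('tray rim',s(.42,.59,-.08,.05,.105,.13))
    st('parked',s(.57,.61,.06,.15,.27,.287));st('spare',s(.565,.61,-.045,.03,.265,.287))
```

```text
[ 0.51392696 -0.01029241  0.37893055] [-0.03487448 -0.27530917 -0.54404493]
bar/strap 1678 [ 0.5136 -0.0101  0.2304] ((509.0089416503906, -10.982006072998047), (29.853849411010742, 91.90811157226562), 2.3021397590637207)
tips 296 [ 0.4875 -0.0109  0.2405] ((487.8209228515625, -11.686185836791992), (10.484615325927734, 60.56470489501953), 2.3948614597320557)
spare 1060 [ 0.5814 -0.0067  0.2706] ((581.8779296875, -8.070329666137695), (12.430434226989746, 40.17935562133789), 2.8730452060699463)
parked 1379 [0.5818 0.104  0.2789] ((582.8317260742188, 104.28995513916016), (12.864604949951172, 40.18552017211914), 2.763580560684204)
tray rim 533 [ 0.4976 -0.0056  0.1157] ((510.3714599609375, -8.381843566894531), (115.84095764160156, 98.7975082397461), 2.0105035305023193)
parked 66 [0.5781 0.1077 0.2757] ((579.3001708984375, 106.85957336425781), (13.816868782043457, 46.36956024169922), 3.593371868133545)
spare 44 [ 0.5785 -0.0049  0.2686] ((579.5250244140625, -5.443002700805664), (41.73753356933594, 16.484935760498047), 88.75666046142578)
tray rim 469 [ 0.5204 -0.0224  0.1152] ((515.8994750976562, -13.37493896484375), (110.32799530029297, 95.3241195678711), 2.175389528274536)
parked 61 [0.5863 0.1002 0.2764] ((586.0133666992188, 101.17569732666016), (11.23679256439209, 40.69704055786133), 0.9507882595062256)
spare 64 [ 0.5852 -0.0102  0.2685] ((584.5552368164062, -9.32961654663086), (13.325067520141602, 42.88943099975586), 3.260042905807495)
```

```bash
python3 -c "
from bench import ctrl
print(ctrl.hand_in())"
```

```text
the job is handed in; nothing more can be done
None
```

The spare hook is in the rail about 2 mm short of the parked hook, which has not moved measurably; the caddy hangs upright on both prongs by its handle. The job was handed in at about 25 s, and no verdict was shown.

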